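Hang up the cup, then tip the spacer tote onto its corner and hold it

ROBOT

A 6-joint arm with a two-finger parallel gripper is mounted at the origin on the work surface. World frame = base frame: x ahead of the robot, y to its left, z up, the work surface at z = 0. Lengths are in m, angles in rad, forces in N, time in s.
With the tool pointing down it reaches from about 0.3 to 0.95 m from the base axis. Payload 3.1 kg.
Tool frame: the origin (TCP) lies at the centre of the arm's flange, where the gripper is bolted on; the fingertips stand 173 mm ahead of it and the grasp point (between the pads) lies 155 mm ahead of it; y points along the fingers, x is the direction in which the jaws open and shut, and the axes are right-handed (so a half turn about y gives the same grasp; the last joint's range is limited). The gripper opens to 85 mm and grips with 20 to 120 N. Pads are 22 mm wide; open, the fingers measure 114 mm over their backs; the gripper's body (76 mm by 85 mm) begins 54 mm behind the grasp point. The pads swing forward as they close: fully open they stand 13 mm farther back than shut.
Start: joints at [-1.354, 0.308, 1.634, -0, 1.2, -0.07], TCP at [0.177, -0.599, 0.405] pointing down, gripper open.
Joint ranges: [-3.06, 3.06], [-0.79, 1.96], [0.05, 2.63], [-1.19, 4.34], [0.05, 2.64], [-2.94, 2.94]. Speed limits (rad/s): [2.79, 2.79, 3.14, 3.14, 3.14, 3.14].

INTERFACE

Orientations are given as a rotation vector (axis times angle).
In Python, from rig import ctrl, optics gives the robot as it stands. The module is installed in compiled form; this text tells all that it offers. Calls block until the motion is done:
- ctrl.movep(position, orientation): joint-space move of the TCP to a pose.
- ctrl.move_l(position, rate=0.15, orientation=None): straight line of the TCP; orientation=None keeps the orientation; rate is the mean speed in m/s.
- ctrl.set_joints(angles): joint-space move.
- ctrl.grip(opening): finger opening in m; the grip force is fixed at half the most; returns when the fingers have stopped.
- ctrl.wait(seconds).
- ctrl.ik(position, orientation): joint angles nearest the present ones, or None.
- optics.read_camera(name): name is "scene" or "top" or "wrist"; returns the picture (400x640x3 uint8, red, green, blue); there is no depth.
- optics.calibration(name): a dict with "intrinsics" (3x3 intrinsics, pixels), "dist_coeffs" ([k1, k2, p1, p2, k3] as OpenCV has them; the pictures are not rectified), "origin" and "attitude" of the camera in the world; the wrist camera has in their place "T_tool_cam" (4x4, takes a point from camera to tool coordinates, whose origin is the TCP and whose axes are the tool frame's). Camera axes: x right, y down, z forward; pixel columns grow to the right and rows downward; lengths in m; the calibration is good to about 2 mm. A picture is of the moment at which its call begins: read the wrist's pose just before it. calibration takes no time and is no camera call.
A pose or a line that the arm cannot do raises ctrl.PlanningError and nothing moves.
- ctrl.close_job(): hands the job in, once; it reports no verdict.
Readings, each from a call of its own:
- ctrl.current_time(): time.
- ctrl.current_joint_pos(): joint angles.
- ctrl.current_qvel(): joint speeds.
- ctrl.current_joint_efforts(): joint torques, N m.
- ctrl.current_eef_pos(): TCP position.
- ctrl.current_tool_rot(): TCP orientation.
- ctrl.current_contact_force(): force on the tool from outside, world axes, zero at the start.
- ctrl.current_ft_torque(): the same for the moment, N m.
- ctrl.current_gripper_width(): finger opening in m.
Only numpy, scipy, OpenCV 4.12 (cv2) and the standard library are available. Lean on these libraries where they do the work, as an engineer would, in place of code of your own. Each camera call takes 0.05 s, during which the arm holds its last target.

TASK

Take the metal cup out of the grey tote and hang it by its handle on the hook of the stand, letting go of it there. Then take the tote by the ear on its corner and tip it up so that all five loose steel spacers run down into the corner opposite the ear, and keep holding the tote tilted like that, by about 35 degrees: you finish while still holding it up. Do not spill the spacers, and leave the other things on the bench where they are.

Things in the scene. Friction and masses are not known exactly. Their poses are not given: they have to be found in the camera images.
- tote: open square tote of grey plastic, 190 x 190 mm outside, 45 mm high, walls and floor 4 mm thick, 0.45 kg, loose on the bench. Origin: centre of its underside; x and y run parallel to its sides, z up. Its grip ear stands on the +x +y corner; the spacers must end in the -x -y corner.
- tote_ear (a point): centre of the tote's grip ear, at (105, 105, 62) mm in the tote's frame, 14 mm outside the corner: an upright flat tab 14 mm thick and 30 mm wide, with a round top of 15 mm radius about this point (top 77 mm above the tote's underside), its body reaching down to 28 mm. Its flat faces look sideways along the tote's other diagonal, so fingers close along that diagonal and the ear can turn between them as the tote tips. Nothing is beside it.
- tote_corner (a point): inside corner of the tote opposite the ear, on top of the floor, at (-91, -91, 4) mm in the tote's frame. The outer bottom corner on which the tote can be tipped is at (-95, -95, 0) mm.
- cup: plain aluminium cup standing in the tote, 52 mm outside diameter, 80 mm high, thin wall, 0.12 kg. Origin: centre of its underside; z is its axis, up; +x points to its handle.
- cup_loop (a point): middle of the opening of the cup's handle, at (41.5, 0, 45) mm in the cup's frame. The handle is a rectangular loop of 6 mm round bar in the cup's x-z plane; its opening is 31 mm wide (26 to 57 mm from the cup's axis) and 44 mm high (23 to 67 mm above the cup's underside), and is open through along the cup's y.
- stand: fixed dark steel hook stand, 220 mm high. Origin: on the bench under the hook's seat. The post (14 mm thick, on a round foot of 50 mm radius) stands at +50 mm along its x; from it the hook runs level towards its -x. z up.
- hook_seat (a point): top of the hook's bar at the place to hang the cup, 204 mm above the bench. The bar is 8 mm thick, its axis 200 mm high; it runs level from the post (50 mm to the +x side of the seat) to 30 mm on the -x side, then its end slants up, ending 46 mm from the seat and 18 mm above the level axis (14 mm above the seat). The cup is threaded on from the -x end with the handle's loop across the bar; let go, it swings down to hang from the handle.
- spacer0: steel spacer loose in the tote, one of five alike: disc of 26 mm diameter, 12 mm high, 40 g, ground smooth and oiled (on the tote floor they start to slide at a slope of roughly 10 degrees, but sliding along a wall into the corner they can need up to 30). Origin: centre of its underside.
- spacer1: steel spacer loose in the tote, one of five alike: disc of 26 mm diameter, 12 mm high, 40 g, ground smooth and oiled (on the tote floor they start to slide at a slope of roughly 10 degrees, but sliding along a wall into the corner they can need up to 30). Origin: centre of its underside.
- spacer2: steel spacer loose in the tote, one of five alike: disc of 26 mm diameter, 12 mm high, 40 g, ground smooth and oiled (on the tote floor they start to slide at a slope of roughly 10 degrees, but sliding along a wall into the corner they can need up to 30). Origin: centre of its underside.
- spacer3: steel spacer loose in the tote, one of five alike: disc of 26 mm diameter, 12 mm high, 40 g, ground smooth and oiled (on the tote floor they start to slide at a slope of roughly 10 degrees, but sliding along a wall into the corner they can need up to 30). Origin: centre of its underside.
- spacer4: steel spacer loose in the tote, one of five alike: disc of 26 mm diameter, 12 mm high, 40 g, ground smooth and oiled (on the tote floor they start to slide at a slope of roughly 10 degrees, but sliding along a wall into the corner they can need up to 30). Origin: centre of its underside.
- oil_bottle: white bottle with a green cap, 60 mm diameter, 150 mm high, near the stand, behind its post; leave it. Origin: centre of its underside.
- oilstone: grey sharpening stone, 25 x 100 x 20 mm, lying on the bench in front of the stand; leave it. Origin: centre of its underside.
- wrench: wrench lying on the left of the bench; leave it. Origin: centre of its underside.

How it is judged:
On the way, in this order (a step that is already met when the one before it is completed fails the run):
1. the cup hangs by its handle on the hook, let go (distance between cup_loop and hook_seat below 0.035 m and contact force between cup and stand above 0.3 N and contact force between cup and the fingers below 0.1 N), for 0.3 s.
2. the tote is tipped up by the gripper (angle between tote's own z axis and vertical above 0.3 rad and contact force between tote and the fingers above 0.5 N), for 0.2 s.
At the end, for the whole second after the job is handed in: cup hangs on the hook (loop within 35 mm of the seat, not touched); tote held in the gripper, tilted 20 to 54 degrees, ear over 120 mm up, leaning on nothing but the bench; all five spacers at rest in it, centres within 96 mm of both walls of the corner opposite the ear (all of step 1 and linear speed of cup below 0.1 m/s and angle between tote's own z axis and vertical between 0.35 and 0.95 rad and height (world z) of tote_ear above 0.12 m and contact force between tote and the fingers above 0.5 N and contact force between tote and oil_bottle below 0.5 N and contact force between tote and oilstone below 0.5 N and contact force between tote and wrench below 0.5 N and contact force between tote and stand below 0.5 N and x of spacer0 in the frame of tote between -0.1 and 0.005 m and y of spacer0 in the frame of tote between -0.1 and 0.005 m and z of spacer0 in the frame of tote between -0.01 and 0.05 m and linear speed of each of spacer0, spacer1, spacer2, spacer3, spacer4 below 0.05 m/s and x of spacer1 in the frame of tote between -0.1 and 0.005 m and y of spacer1 in the frame of tote between -0.1 and 0.005 m and z of spacer1 in the frame of tote between -0.01 and 0.05 m and x of spacer2 in the frame of tote between -0.1 and 0.005 m and y of spacer2 in the frame of tote between -0.1 and 0.005 m and z of spacer2 in the frame of tote between -0.01 and 0.05 m and x of spacer3 in the frame of tote between -0.1 and 0.005 m and y of spacer3 in the frame of tote between -0.1 and 0.005 m and z of spacer3 in the frame of tote between -0.01 and 0.05 m and x of spacer4 in the frame of tote between -0.1 and 0.005 m and y of spacer4 in the frame of tote between -0.1 and 0.005 m and z of spacer4 in the frame of tote between -0.01 and 0.05 m); the arm keeps its last pose, push and grip.
It fails at once if another thing on the bench was moved by more than 40 mm (distance of any of oil_bottle, oilstone, wrench from where it was at the start of the episode above 0.04 m).
It also fails if it takes over 58 s, if anything falls off the work surface, if the arm or the gripper's body presses on something with over 40 N, if the wrist force passes 120 N, or if a joint passes its speed limit or range.

## Working session

There is one attempt and no reset: what is moved stays moved. The work goes in short steps, each a Python script; the robot and the scene stay as the last script left them, time stands still between calls to the robot, and variables do not carry over. Pictures are saved under pics/ and viewed, and the job is handed in when it is done.

```bash
mkdir -p pics; ls; cat > h.py <<'E'
import numpy as np, cv2
from scipy.spatial.transform import Rotation as R
from rig import ctrl, optics
def snap(name,fn):
    im=optics.read_camera(name); cv2.imwrite('pics/'+fn,cv2.cvtColor(im,cv2.COLOR_RGB2BGR)); return im
E
python3 - <<'E'
from h import *
for n in ("scene","top","wrist"):
    snap(n,n+"0.png"); c=optics.calibration(n); print(n,{k:np.round(np.array(v),4).tolist() for k,v in c.items()})
print(ctrl.current_time(),ctrl.current_eef_pos(),ctrl.current_tool_rot(),ctrl.current_gripper_width())
E
```

```text
pics
scene {'intrinsics': [[381.6661, 0.0, 323.1732], [0.0, 381.6661, 198.8024], [0.0, 0.0, 1.0]], 'dist_coeffs': [-0.0486, 0.0, 0.0, 0.0, 0.0], 'origin': [1.2124, -0.0007, 0.6876], 'attitude': [-1.7526, -1.5417, 0.7764]}
top {'intrinsics': [[371.826, 0.0, 325.598], [0.0, 371.826, 200.4259], [0.0, 0.0, 1.0]], 'dist_coeffs': [0.0079, 0.0, 0.0, 0.0, 0.0], 'origin': [0.3859, 0.0775, 1.0459], 'attitude': [-2.1677, 2.1814, -0.1295]}
wrist {'intrinsics': [[277.3334, 0.0, 317.4354], [0.0, 277.3334, 202.2512], [0.0, 0.0, 1.0]], 'dist_coeffs': [0.0128, 0.0, 0.0, 0.0, 0.0], 'T_tool_cam': [[1.0, 0.0001, -0.001, 0.0001], [0.001, -0.3164, 0.9486, 0.031], [-0.0002, -0.9486, -0.3164, 0.0811], [0.0, 0.0, 0.0, 1.0]]}
0.15 [ 0.17669895 -0.59915583  0.40370377] [-1.33012413  0.9963439  -0.99401708] 0.08539429691041778
```

View pics/scene0.png

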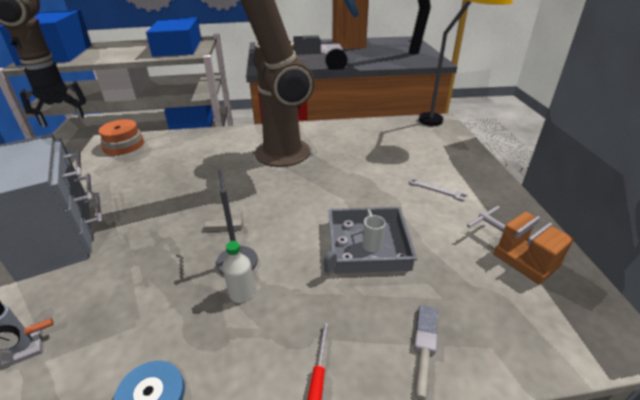

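View pics/top0.png

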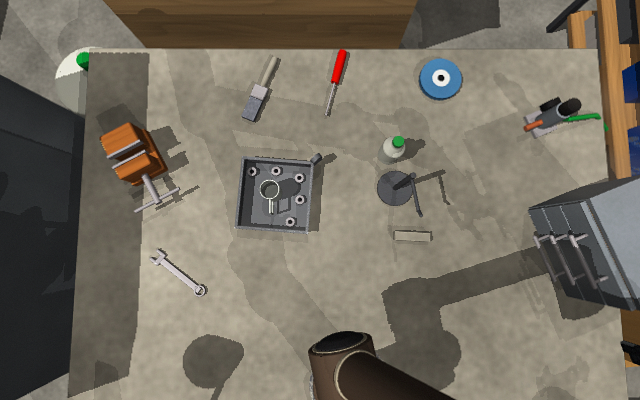

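View pics/wrist0.png

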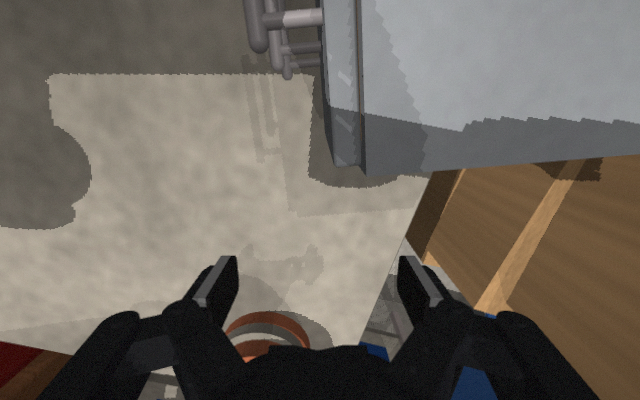

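```bash
python3 - <<'E'
import cv2
im=cv2.imread('pics/top0.png')
cv2.imwrite('pics/topA.png',cv2.resize(im[140:250,225:335],None,fx=5.4,fy=5.4,interpolation=cv2.INTER_CUBIC))
cv2.imwrite('pics/topB.png',cv2.resize(im[125:255,360:470],None,fx=4.6,fy=4.6,interpolation=cv2.INTER_CUBIC))
im=cv2.imread('pics/scene0.png')
cv2.imwrite('pics/scA.png',cv2.resize(im[160:310,170:430],None,fx=3,fy=3,interpolation=cv2.INTER_CUBIC))
E
```

```text
(no output)
```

View pics/topA.png

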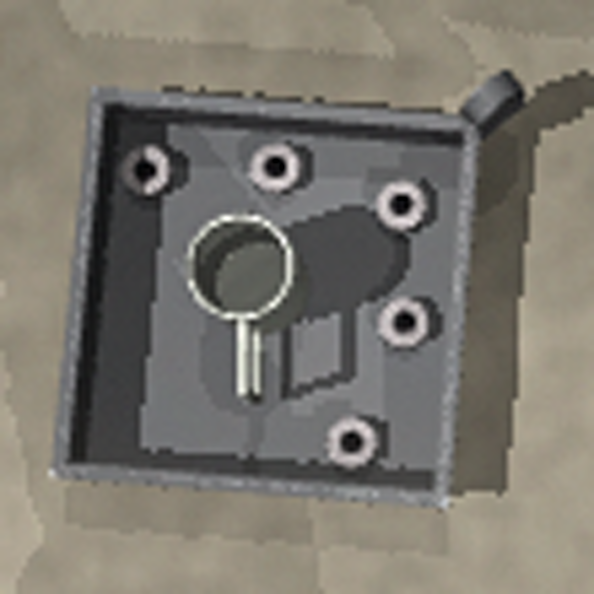

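View pics/topB.png

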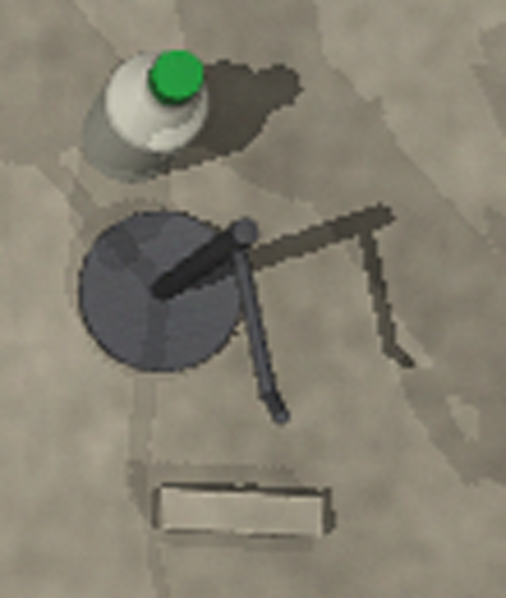

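View pics/scA.png

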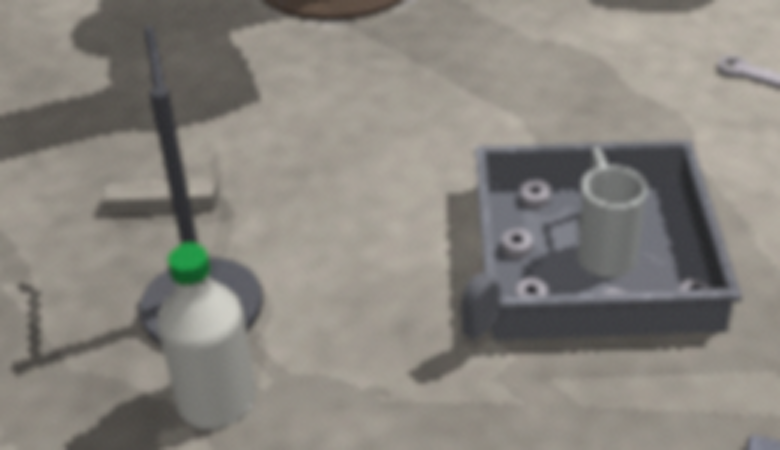

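```bash
cat >> h.py <<'E'
def ray(name,uv,pose=None):
    c=optics.calibration(name); 
    p=cv2.undistortPoints(np.array(uv,float).reshape(-1,1,2),np.array(c['intrinsics']),np.array(c['dist_coeffs'])).reshape(-1,2)
    d=np.c_[p,np.ones(len(p))]
    if pose is None: o=np.array(c['origin']); Rm=R.from_rotvec(c['attitude']).as_matrix()
    else:
        T=np.array(c['T_tool_cam']); Rt=R.from_rotvec(pose[1]).as_matrix(); Rm=Rt@T[:3,:3]; o=Rt@T[:3,3]+np.array(pose[0])
    return o,d@Rm.T
def onz(name,uv,z,pose=None):
    o,d=ray(name,uv,pose); return o+d*((z-o[2])/d[:,2])[:,None]
def proj(name,P,pose=None):
    c=optics.calibration(name)
    if pose is None: o=np.array(c['origin']); Rm=R.from_rotvec(c['attitude']).as_matrix()
    else:
        T=np.array(c['T_tool_cam']); Rt=R.from_rotvec(pose[1]).as_matrix(); Rm=Rt@T[:3,:3]; o=Rt@T[:3,3]+np.array(pose[0])
    rv=cv2.Rodrigues(Rm.T)[0]; 
    return cv2.projectPoints(np.array(P,float).reshape(-1,1,3),rv,-Rm.T@o,np.array(c['intrinsics']),np.array(c['dist_coeffs']))[0].reshape(-1,2)
E
python3 - <<'E'
from h import *
def A(u,v,s=5.4,x=225,y=140): return [x+(u+.5)/s-.5,y+(v+.5)/s-.5]
def B(u,v): return A(u,v,4.6,360,125)
t=onz('top',[A(93,88),A(480,118),A(445,505),A(50,475)],.045)
print('tote',t.round(4).tolist(),'sides',[np.linalg.norm(t[i]-t[i-1]).round(4) for i in range(4)], t.mean(0))
im=cv2.imread('pics/top0.png')[140:250,225:335].astype(int)
b,g,r=im[...,0],im[...,1],im[...,2]
m=((g>165)&(np.abs(r-b)<45)).astype(np.uint8)
n,l,s,c=cv2.connectedComponentsWithStats(m)
print([(s[i].tolist(),c[i].round(1).tolist()) for i in range(1,n) if s[i,4]>5])
print('rim', onz('top',[A(242,267)],.084), onz('top',[A(190,267),A(295,267),A(242,215),A(242,320)],.084).tolist())
print('handle', onz('top',[A(249,330),A(249,395)],.074))
print('foot', onz('top',[B(159,291)],.006),'post top',onz('top',[B(243,233)],.22))
print('bar', onz('top',[B(243,250),B(266,388)],.204), 'tip',onz('top',[B(281,413)],.218+.002))
print('eartop',onz('top',[A(507,88)],.077))
print('stone',onz('top',[B(160,487),B(330,530)],.02))
E
```

```text
tote [[0.6144, 0.2906, 0.045], [0.5982, 0.095, 0.045], [0.403, 0.1131, 0.045], [0.4192, 0.3086, 0.045]] sides [np.float64(0.196), np.float64(0.1963), np.float64(0.196), np.float64(0.1962)] [0.50872347 0.2018162  0.045     ]
[([46, 27, 9, 8, 33], [50.5, 30.9]), ([27, 28, 4, 8, 19], [28.7, 31.2]), ([70, 34, 8, 8, 38], [73.7, 37.5]), ([35, 40, 19, 33, 69], [45.3, 54.8]), ([35, 52, 5, 6, 8], [36.6, 54.8]), ([70, 55, 9, 9, 37], [74.4, 59.3]), ([96, 61, 3, 7, 13], [97.0, 63.7]), ([47, 62, 1, 11, 11], [47.0, 67.0]), ([61, 78, 8, 8, 36], [64.4, 81.5]), ([0, 90, 8, 20, 63], [3.5, 99.9])]
rim [[0.51737837 0.20929138 0.084     ]] [[0.5175039340379164, 0.23429226831341066, 0.08399999999999996], [0.5172499549955993, 0.18378596592628177, 0.08399999999999996], [0.5427398300055697, 0.2095094789133466, 0.08399999999999996], [0.49166973553309856, 0.2090687219446033, 0.08399999999999996]]
handle [[0.48786492 0.20700279 0.074     ]
 [0.4562342  0.20673774 0.074     ]]
foot [[ 0.5295675  -0.13225607  0.006     ]] post top [[ 0.52849967 -0.13112838  0.22      ]]
bar [[ 0.52266479 -0.13490152  0.204     ]
 [ 0.45347438 -0.14415156  0.204     ]] tip [[ 0.43998435 -0.14683469  0.22      ]]
eartop [[0.60637908 0.08112195 0.077     ]]
stone [[ 0.409083   -0.12690529  0.02      ]
 [ 0.38277901 -0.22817283  0.02      ]]
```

```bash
cat >> h.py <<'E'
def down(jaw): # jaw: world xy direction of tool x
    x=np.array([jaw[0],jaw[1],0.]);x/=np.linalg.norm(x);y=np.array([0,0,-1.]);z=np.cross(x,y)
    return R.from_matrix(np.c_[x,y,z]).as_rotvec()
cup=np.array([.5172,.2092]); hd=np.array([-.9994,-.035])
sx=np.array([np.cos(.161),np.sin(.161)]); sy=np.array([-sx[1],sx[0]])
post=np.array([.529,-.1317]); seat=post-.05*sx
tc=np.array([.5087,.2018]); td=np.array([.642,-.766]); tx=np.array([-.0825,-.9966]); ty=np.array([.9957,-.0925])
E
python3 - <<'E'
from h import *
P=lambda a,z:[a[0],a[1],z]
pts=[P(seat,.204),P(seat-.03*sx,.204),P(seat-.046*sx,.218),P(post,.22),P(post,0),P(cup,.084),P(cup+.060*hd,.074),P(tc+.1485*td,.062),P(tc+.1485*td,.077)]
for i in [-1,1]:
  for j in [-1,1]: pts.append(P(tc+.095*i*tx+.095*j*ty,.045))
for n in('scene','top'):
  im=cv2.imread(f'pics/{n}0.png'); x0,y0,w,h,s=(170,150,260,150,3) if n=='scene' else (225,140,220,110,3.6)
  o=cv2.resize(im[y0:y0+h,x0:x0+w],None,fx=s,fy=s,interpolation=cv2.INTER_CUBIC)
  for p in proj(n,pts): cv2.circle(o,tuple(np.int32((p+.5-[x0,y0])*s-.5)),2,(0,0,255),-1)
  cv2.imwrite(f'pics/ov_{n}.png',o)
print('start axes',R.from_rotvec(ctrl.current_tool_rot()).as_matrix().round(2).tolist())
gy=np.array([-hd[1],hd[0]]) # cup +y
for s in (1,-1):
  print('grasp',s,ctrl.ik([*cup,.215],down(s*gy)))
  for side in(1,-1): # handle toward side*sy
    h2=side*sy; y2=np.array([-h2[1],h2[0]]); c2=seat-.0415*h2
    print('  hang',s,side,ctrl.ik([*c2,.348],down(s*y2)),ctrl.ik([*(c2-.12*sx),.375],down(s*y2)))
  pd=np.array([-td[1],td[0]])
  print('ear',s,ctrl.ik([*(tc+.1485*td),.217],down(s*pd)))
E
```

```text
start axes [[0.28, -0.0, 0.96], [-0.96, 0.0, 0.28], [-0.0, -1.0, 0.0]]
grasp 1 [ 3.06318192e-01  4.35575580e-01  1.90414995e+00 -4.44089210e-16
  8.01867124e-01  1.84210781e+00]
  hang 1 1 [-4.39681149e-01  1.69016720e-01  1.93130378e+00 -4.44089210e-16
  1.04127215e+00  2.54091150e+00] [-6.01903587e-01 -6.91697768e-02  2.12142672e+00 -4.44089210e-16
  1.08933571e+00  2.37868907e+00]
  hang 1 -1 [-2.95972262e-01  1.00586111e-01  2.00993295e+00 -4.44089210e-16
  1.03107360e+00 -4.56972262e-01] [-4.37939293e-01 -1.71342687e-01  2.21052516e+00 -4.44089210e-16
  1.10241018e+00 -5.98939293e-01]
ear 1 [ 7.34253028e-02  5.12093786e-01  1.77578183e+00 -4.44089210e-16
  8.53717041e-01 -6.24131311e-01]
grasp -1 [ 0.30631819  0.43557558  1.90414995  0.          0.80186712 -1.29948484]
  hang -1 1 [-4.39681149e-01  1.69016720e-01  1.93130378e+00 -4.44089210e-16
  1.04127215e+00 -6.00681149e-01] [-6.01903587e-01 -6.91697768e-02  2.12142672e+00 -4.44089210e-16
  1.08933571e+00 -7.62903587e-01]
  hang -1 -1 [-2.95972262e-01  1.00586111e-01  2.00993295e+00 -4.44089210e-16
  1.03107360e+00  2.68462039e+00] [-4.37939293e-01 -1.71342687e-01  2.21052516e+00 -4.44089210e-16
  1.10241018e+00  2.54265336e+00]
ear -1 [ 7.34253028e-02  5.12093786e-01  1.77578183e+00 -4.44089210e-16
  8.53717041e-01  2.51746134e+00]
```

View pics/ov_scene.png

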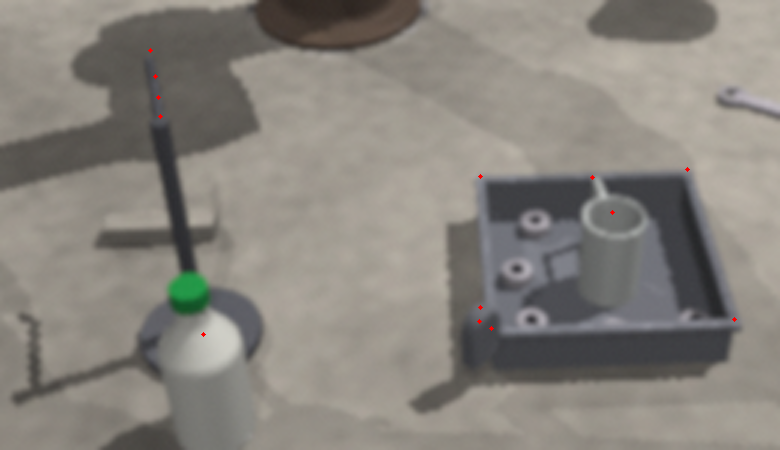

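View pics/ov_top.png

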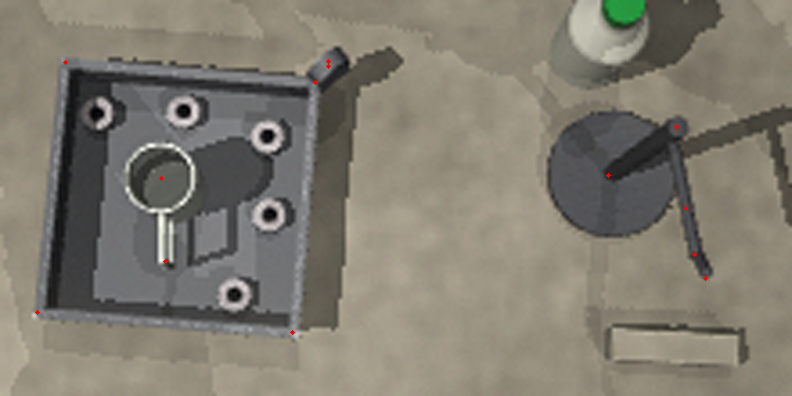

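```bash
python3 - <<'E'
from h import *
gy=np.array([-hd[1],hd[0]]); o=down(-gy)
p=ctrl.current_eef_pos(); ctrl.move_l([p[0],p[1],.5],.25)
ctrl.movep([*cup,.45],o); print(ctrl.current_time(),ctrl.current_eef_pos())
snap('wrist','w1.png'); 
E
```

```text
3.7583 [0.51753233 0.20855293 0.4500614 ]
```

View pics/w1.png

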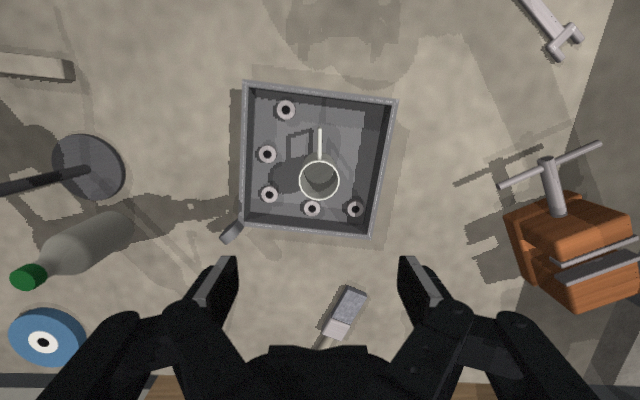

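```bash
python3 - <<'E'
from h import *
pose=(ctrl.current_eef_pos(),ctrl.current_tool_rot())
print(proj('wrist',[[*cup,.084],[*(cup+.063*hd),.074]],pose), onz('wrist',[[319.5,179.5]],.084,pose),onz('wrist',[[320,129],[320,158]],.074,pose))
gy=np.array([-hd[1],hd[0]]); o=down(-gy)
E
```

```text
[[317.94142358 179.02763764]
 [317.88060235 125.82852025]] [[0.51773497 0.21115061 0.084     ]] [[0.45783005 0.20967136 0.074     ]
 [0.49272303 0.21094937 0.074     ]]
```

```bash
python3 - <<'E'
from h import *
gy=np.array([-hd[1],hd[0]]); o=down(-gy)
ctrl.move_l([.5174,.2098,.215],.2,o); print(ctrl.current_contact_force())
ctrl.grip(.03); print(ctrl.current_gripper_width(),ctrl.current_contact_force(),ctrl.current_time())
ctrl.move_l([.5174,.2098,.45],.2); print(ctrl.current_contact_force(),ctrl.current_time())
snap('wrist','w2.png')
c2=seat-.0415*sy; ctrl.movep([*(c2-.12*sx),.45],down(sx)) if False else None
E
```

```text
[0.98443878 0.72827156 0.16395464]
0.05118977043880348 [ 5.05127650e-03 -7.61556766e-01  5.76753202e+00] 5.55
[-0.11217745 -0.25198927 -0.95160579] 6.875
```

View pics/w2.png

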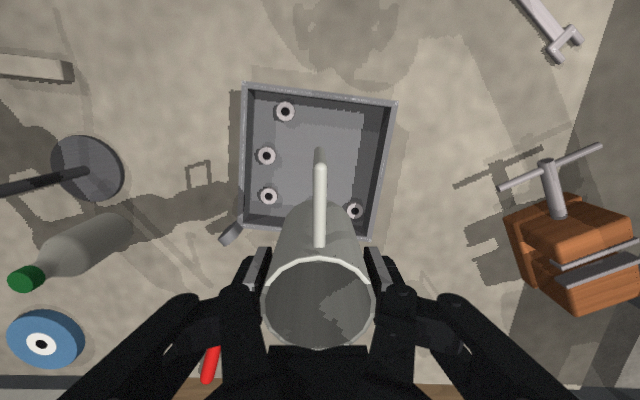

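```bash
python3 - <<'E'
from h import *
pose=(ctrl.current_eef_pos(),ctrl.current_tool_rot()); p=pose[0];print(p)
h=hd; y=np.array([-h[1],h[0]]);c=p[:2]
zr=p[2]-.131
print(proj('wrist',[[*(c+.026*h),zr],[*(c+.026*y),zr],[*(c-.026*y),zr],[*(c+.063*h),zr-.007],[*(c+.063*h),zr-.010],[*(c+.057*h),zr-.080+.067]],pose))
im=cv2.imread('pics/w2.png'); cv2.imwrite('pics/w2c.png',cv2.resize(im[130:380,220:420],None,fx=2.4,fy=2.4,interpolation=cv2.INTER_CUBIC))
E
```

```text
[0.51688408 0.20961494 0.44810073]
[[317.99273073 254.99936943]
 [258.06266546 308.47446274]
 [377.88136713 308.46610705]
 [318.00014931 161.17098627]
 [317.98656786 159.88015139]
 [317.96788383 173.09257227]]
```

View pics/w2c.png

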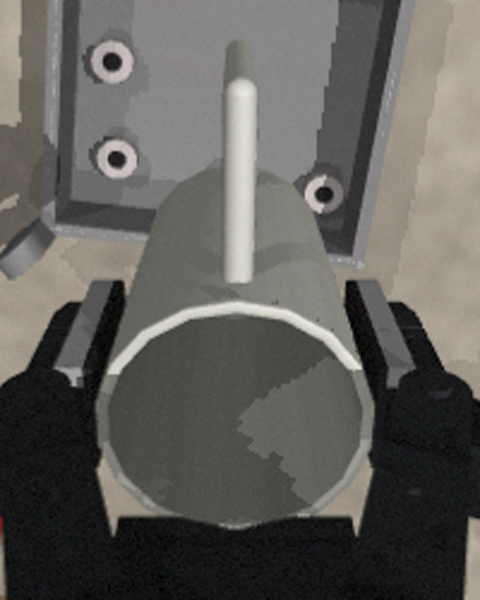

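```bash
python3 - <<'E'
from h import *
c2=seat-.0415*sy; o=down(sx)
ctrl.movep([*(c2-.12*sx),.45],o); ctrl.move_l([*(c2-.10*sx),.377],.2)
print(ctrl.current_time(),ctrl.current_eef_pos(),[*(c2-.10*sx),.377])
for n in('scene','top','wrist'): snap(n,n+'3.png')
im=cv2.imread('pics/top3.png'); cv2.imwrite('pics/t3.png',cv2.resize(im[130:260,360:490],None,fx=4.5,fy=4.5,interpolation=cv2.INTER_CUBIC))
im=cv2.imread('pics/scene3.png'); cv2.imwrite('pics/s3.png',cv2.resize(im[110:300,150:300],None,fx=3.1,fy=3.1,interpolation=cv2.INTER_CUBIC))
E
```

```text
9.05 [ 0.3880871  -0.1963491   0.37708126] [np.float64(0.38759255145677574), np.float64(-0.1967091031817496), 0.377]
```

View pics/t3.png

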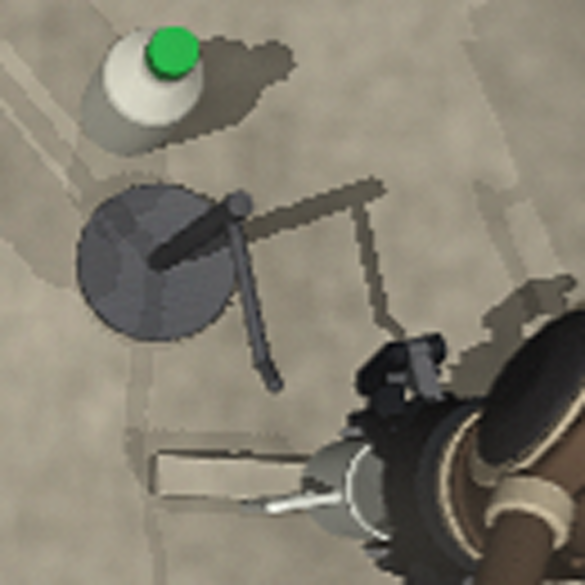

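View pics/s3.png

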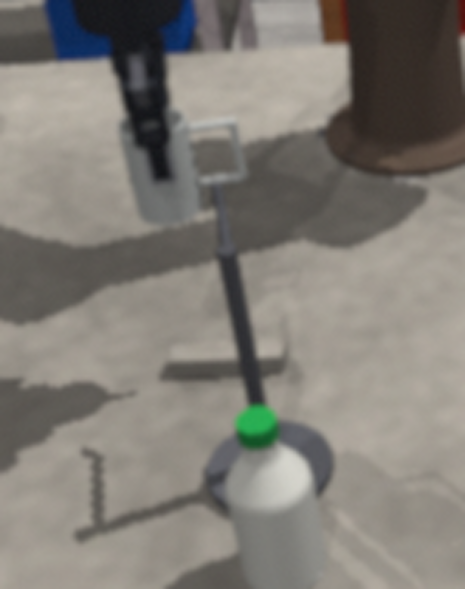

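View pics/wrist3.png

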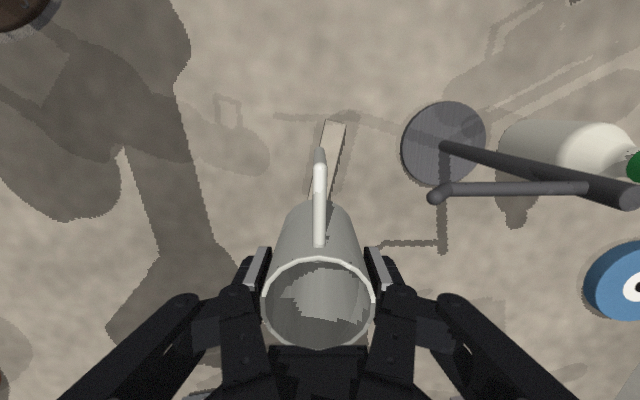

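```bash
python3 - <<'E'
from h import *
pose=(ctrl.current_eef_pos(),ctrl.current_tool_rot()); p=pose[0]
P=lambda a,z:[a[0],a[1],z]
print('wrist pred tip,bend,post',proj('wrist',[P(seat-.046*sx,.218),P(seat-.03*sx,.2),P(post,.22)],pose))
S=lambda u,v:[150+(u+.5)/3.1-.5,110+(v+.5)/3.1-.5]
# handle inner corners on plane through p with normal sx
px=[S(194,131),S(231,127),S(236,175),S(200,179)]
o,d=ray('scene',px); n=np.r_[sx,0]
t=((p-o)@n)/(d@n); Q=o+d*t[:,None]
rel=np.c_[(Q-p)@np.r_[sy,0],Q[:,2]]; print('scene loop corners (lat from tcp, z)',rel.round(4).tolist(),rel.mean(0))
print('expected z loop',p[2]-.166,'lat .0415')
# handle top outer end by wrist vs lateral
print('pred handle end',proj('wrist',[[*(p[:2]+.06*sy),p[2]-.131-.007],[*(p[:2]+.063*sy),p[2]-.131-.010-.003]],pose))
# wrist: bar at z=.204 
Q=onz('wrist',[[437,195]],.215,pose); print('tip wrist',Q, seat-.046*sx)
Q=onz('wrist',[[470,190],[560,187]],.202,pose); print('bar wrist',Q,'lat vs seat',[(q[:2]-seat)@sy for q in Q])
E
```

```text
wrist pred tip,bend,post [[426.77400815 193.92524498]
 [443.70762417 184.42615477]
 [632.21291138 194.9630291 ]]
scene loop corners (lat from tcp, z) [[0.0294, 0.2299], [0.0577, 0.2286], [0.0549, 0.1849], [0.0266, 0.1863]] [0.04213183 0.20743576]
expected z loop 0.21272333358026393 lat .0415
pred handle end [[317.18757722 166.34534934]
 [317.17282274 156.15915326]]
tip wrist [[ 0.440786  -0.1475135  0.215    ]] [ 0.43424152 -0.14708931]
bar wrist [[ 0.46401443 -0.14490274  0.202     ]
 [ 0.5109431  -0.13563337  0.202     ]] lat vs seat [np.float64(-0.002614463687614699), np.float64(-0.0009878825579224607)]
```

```bash
python3 - <<'E'
from h import *
c2=seat-.0425*sy; f0=ctrl.current_contact_force()
for k in (-.06,-.03,0.001):
    ctrl.move_l([*(c2+k*sx),.3765],.15); print(k,(ctrl.current_contact_force()-f0).round(2))
for z in (.365,.357):
    ctrl.move_l([*c2,z],.08); print(z,(ctrl.current_contact_force()-f0).round(2))
print(ctrl.current_eef_pos(),ctrl.current_time())
for n in('scene','wrist'): snap(n,n+'4.png')
im=cv2.imread('pics/scene4.png'); cv2.imwrite('pics/s4.png',cv2.resize(im[110:300,150:300],None,fx=3.1,fy=3.1,interpolation=cv2.INTER_CUBIC))
E
```

```text
-0.06 [-0.09  1.58 -1.06]
-0.03 [-0.71  1.56 -0.55]
0.001 [-0.78  1.51 -1.52]
0.365 [-0.3   1.97 -0.38]
0.357 [-0.2   1.19  0.14]
[ 0.48603685 -0.18159201  0.35643142] 10.8667
```

View pics/s4.png

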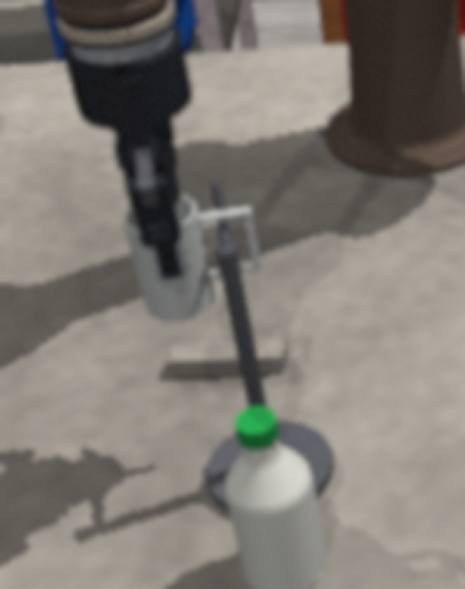

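View pics/wrist4.png

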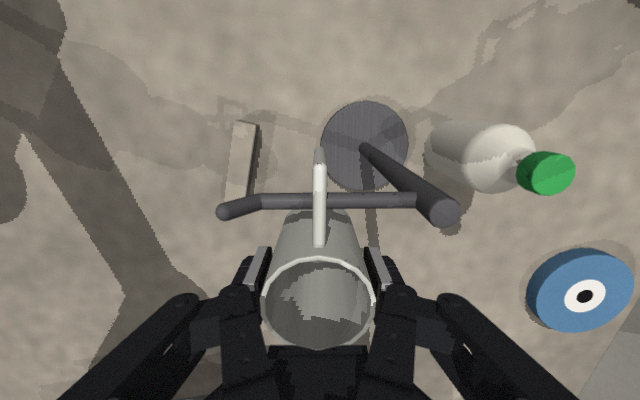

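```bash
python3 - <<'E'
from h import *
c2=seat-.0425*sy; f0=ctrl.current_contact_force()
z=.357
while z>.338:
    z-=.0015; ctrl.move_l([*c2,z],.05); f=ctrl.current_contact_force()-f0
    if f[2]>2.5: break
print(z,f.round(2),ctrl.current_eef_pos(),ctrl.current_time())
snap('wrist','wrist5.png')
E
```

```text
0.348 [-1.03  1.16  3.64] [ 0.48657563 -0.18169689  0.3486066 ] 12.4667
```

View pics/wrist5.png

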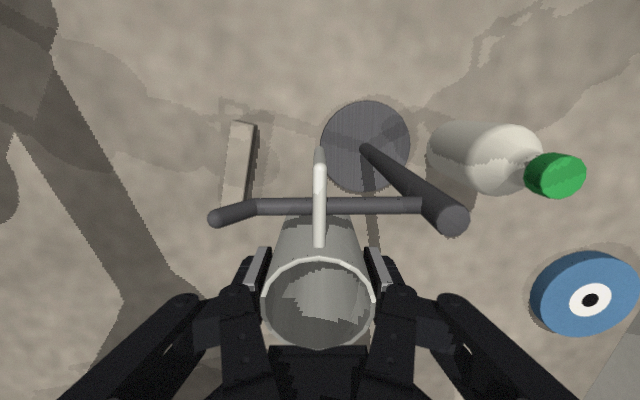

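```bash
python3 - <<'E'
from h import *
ctrl.grip(.085); ctrl.wait(.6); print(ctrl.current_gripper_width(),ctrl.current_contact_force())
for n in('scene','wrist'): snap(n,n+'6.png')
im=cv2.imread('pics/scene6.png'); cv2.imwrite('pics/s6.png',cv2.resize(im[110:300,150:300],None,fx=3.1,fy=3.1,interpolation=cv2.INTER_CUBIC))
E
```

```text
0.08491483671944014 [-0.54677357  0.43563179 -0.35224302]
```

View pics/s6.png

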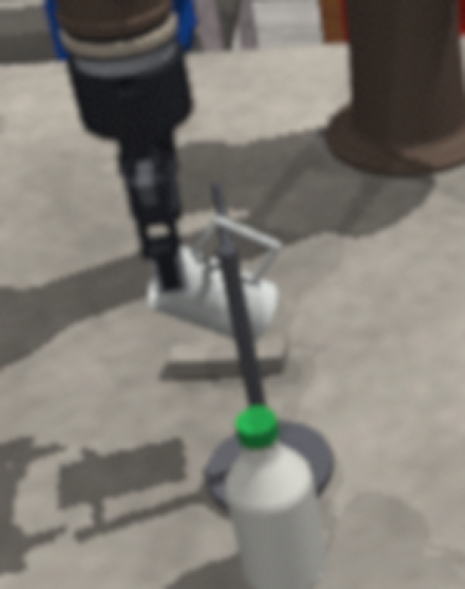

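View pics/wrist6.png

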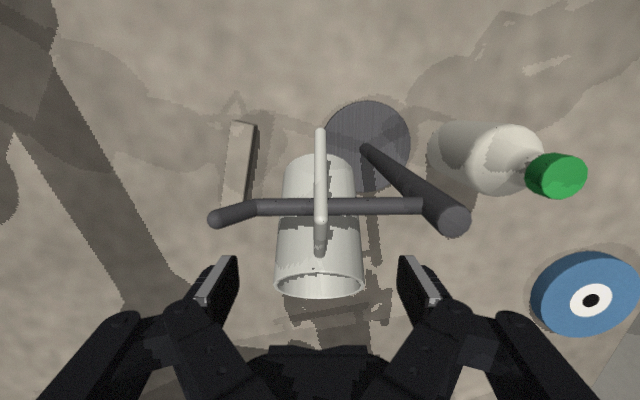

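```bash
python3 - <<'E'
from h import *
p=ctrl.current_eef_pos(); ctrl.move_l([p[0],p[1],.43],.12); 
ctrl.move_l([p[0],p[1],.5],.25)
pd=np.array([-td[1],td[0]]); ear=tc+.1485*td
ctrl.movep([*ear,.36],down(pd)); print(ctrl.current_time(),ctrl.current_eef_pos())
for n in('top','wrist','scene'): snap(n,n+'7.png')
E
```

```text
16.15 [0.60416405 0.08716978 0.36034317]
```

View pics/wrist7.png

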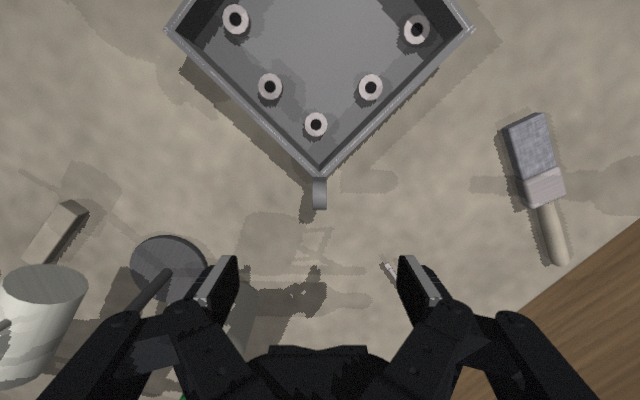

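View pics/scene7.png

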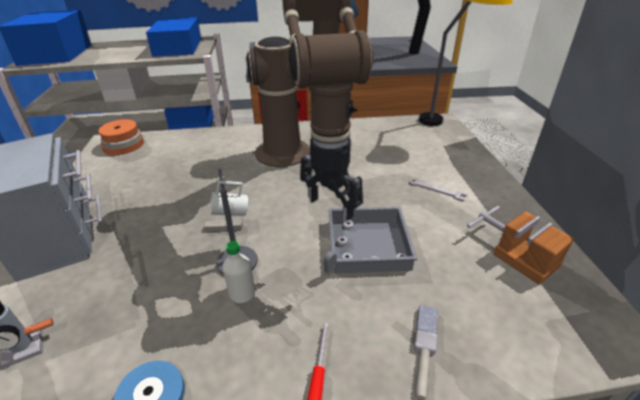

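View pics/top7.png

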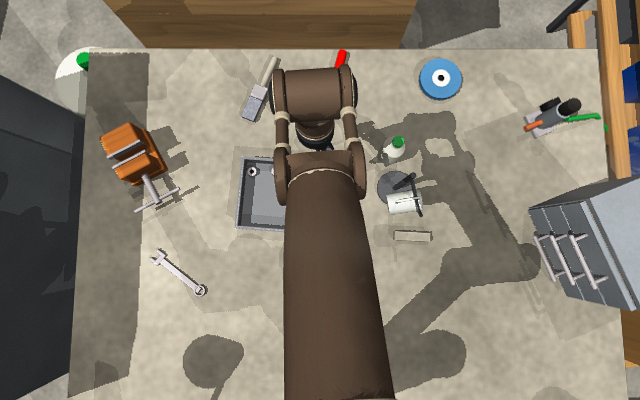

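```bash
python3 - <<'E'
from h import *
pose=(ctrl.current_eef_pos(),ctrl.current_tool_rot()); ear=tc+.1485*td; pd=np.array([-td[1],td[0]])
print(ear,proj('wrist',[[*ear,.077],[*(ear+.015*td),.062],[*(ear-.015*td),.062],[*(tc+.1343*td),.045]],pose))
q=onz('wrist',[[319.5,179],[319.5,209],[319,171]],[.062,.062,.045],pose);print(q,(q[:,:2]-ear)@td,(q[:,:2]-ear)@pd)
E
python3 -c "
import cv2
im=cv2.imread('pics/wrist7.png'); cv2.imwrite('pics/w7c.png',cv2.resize(im[140:240,260:380],None,fx=5,fy=5,interpolation=cv2.INTER_CUBIC))"
```

```text
[0.604037 0.088049] [[317.9981345  197.86539683]
 [317.97700774 207.41072994]
 [317.92546727 178.8713925 ]
 [317.88027356 175.78978555]]
[[0.59568888 0.10043762 0.062     ]
 [0.61597773 0.07623186 0.062     ]
 [0.59254568 0.10359363 0.045     ]] [-0.01484918  0.01671788 -0.01928462] [0.00155884 0.00156    0.0011773 ]
```

View pics/w7c.png

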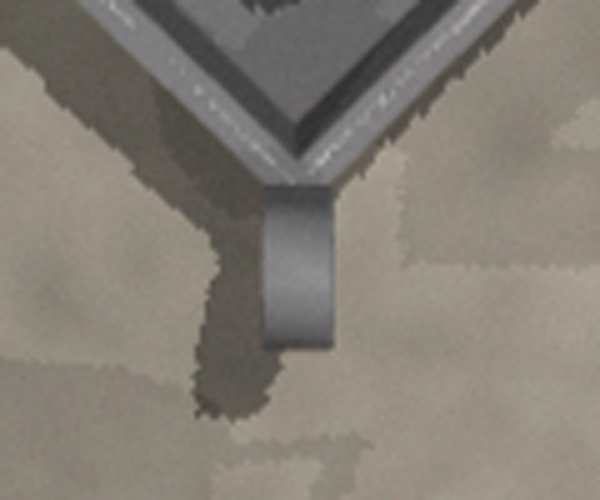

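```bash
cat >> h.py <<'E'
pd=np.array([-td[1],td[0]])
def tip(th,off=.0008,lift=0):
    piv=tc-.1343*td+off*pd
    hz=.2828*np.cos(th)-.062*np.sin(th); z=.2828*np.sin(th)+.062*np.cos(th)+lift
    a=np.array([*(td*np.sin(th)),-np.cos(th)]); g=np.array([*(piv+hz*td),z])
    x=np.array([*pd,0]); Z=np.cross(x,a)
    return g-.155*a, R.from_matrix(np.c_[x,a,Z]).as_rotvec()
E
python3 - <<'E'
from h import *
for d in range(0,46,5):
    p,o=tip(np.radians(d)); q=ctrl.ik(p,o); print(d,p.round(3),None if q is None else q.round(2))
E
```

```text
0 [0.605 0.089 0.217] [ 0.07  0.51  1.77 -0.    0.85 -0.62]
5 [0.592 0.104 0.241] [ 0.12  0.45  1.81 -0.1   0.83 -0.51]
10 [0.578 0.121 0.263] [ 0.17  0.4   1.84 -0.21  0.83 -0.4 ]
15 [0.562 0.139 0.283] [ 0.22  0.35  1.87 -0.32  0.83 -0.27]
20 [0.546 0.158 0.301] [ 0.29  0.3   1.89 -0.43  0.85 -0.14]
25 [0.529 0.179 0.316] [ 0.35  0.27  1.91 -0.54  0.88 -0.01]
30 [0.511 0.201 0.329] [ 0.42  0.24  1.93 -0.65  0.92  0.11]
35 [0.492 0.223 0.34 ] [ 0.49  0.22  1.94 -0.74  0.98  0.23]
40 [0.473 0.246 0.348] [ 0.57  0.22  1.95 -0.83  1.05  0.33]
45 [0.453 0.27  0.353] [ 0.65  0.22  1.95 -0.9   1.13  0.43]
```

All reachable. Descend and grip the ear.

```bash
python3 - <<'E'
from h import *
p,o=tip(0); ctrl.move_l([p[0],p[1],.30],.2,o); f0=ctrl.current_contact_force()
ctrl.move_l(p,.1); print(ctrl.current_contact_force()-f0)
ctrl.grip(.005); print(ctrl.current_gripper_width(),ctrl.current_contact_force()-f0,ctrl.current_time(),ctrl.current_eef_pos(),p)
for n in('wrist','scene'): snap(n,n+'8.png')
E
```

```text
[-0.63680953 -0.81293877 -1.01654406]
0.012962565408977628 [-0.13295808 -0.01894354  1.56497557] 18.3833 [0.60483822 0.08860212 0.2173282 ] [0.6046498 0.0885626 0.217    ]
```

View pics/wrist8.png

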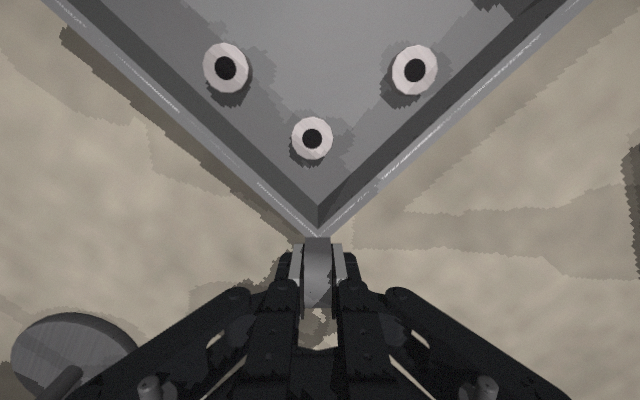

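The ear sits between the pads (width 13 mm, ear at column 317). Now I'll tip slowly.

```bash
python3 - <<'E'
from h import *
f0=ctrl.current_contact_force()
for d in (4,8,12,16,20):
    p,o=tip(np.radians(d)); ctrl.move_l(p,.07,o); print(d,(ctrl.current_contact_force()-f0).round(1),ctrl.current_gripper_width().__round__(4))
print(ctrl.current_time())
for n in('wrist','scene'): snap(n,n+'9.png')
E
```

```text
4 [ 2.  -1.4 -6.7] 0.0133
8 [ 2.3 -1.2 -6.8] 0.0131
12 [ 0.7 -0.8 -6.7] 0.0132
16 [ 0.5 -1.1 -6.7] 0.013
20 [-0.1  0.1 -5.9] 0.013
21.025
```

View pics/wrist9.png

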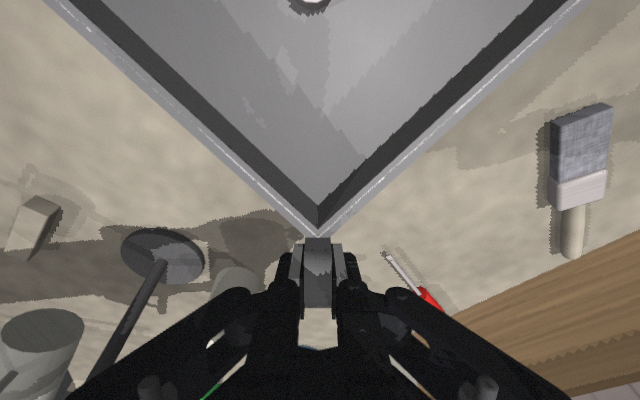

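View pics/scene9.png

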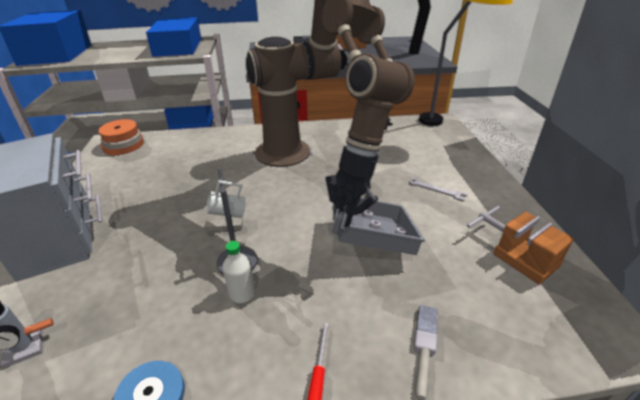

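```bash
python3 - <<'E'
from h import *
for d in (24,28,32,36):
    p,o=tip(np.radians(d),lift=-.002*(d-20)/16); ctrl.move_l(p,.07,o); print(d,ctrl.current_contact_force().round(1),ctrl.current_gripper_width().__round__(4))
ctrl.wait(1)
print(ctrl.current_time(),ctrl.current_eef_pos(),p)
for n in('wrist','scene','top'): snap(n,n+'10.png')
im=cv2.imread('pics/scene10.png'); cv2.imwrite('pics/s10.png',cv2.resize(im[130:280,190:440],None,fx=3.1,fy=3.1,interpolation=cv2.INTER_CUBIC))
E
```

```text
24 [-0.5  1.3 -4. ] 0.0133
28 [ 0.1 -0.2 -3.6] 0.013
32 [ 0.6 -0.1 -3.2] 0.0131
36 [-0.4 -0.7 -2.3] 0.0133
24.125 [0.48815861 0.22764853 0.33990843] [0.48808867 0.2276371  0.33978236]
```

View pics/wrist10.png

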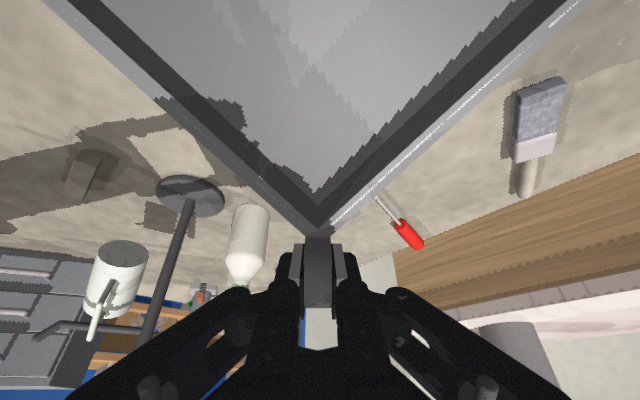

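View pics/s10.png

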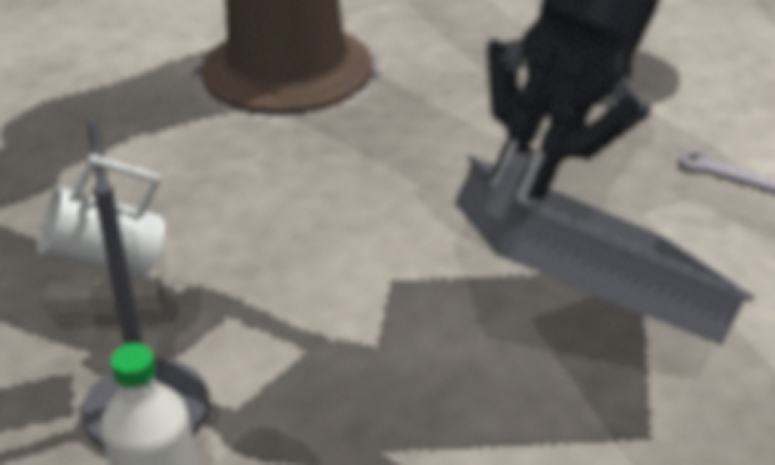

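View pics/top10.png

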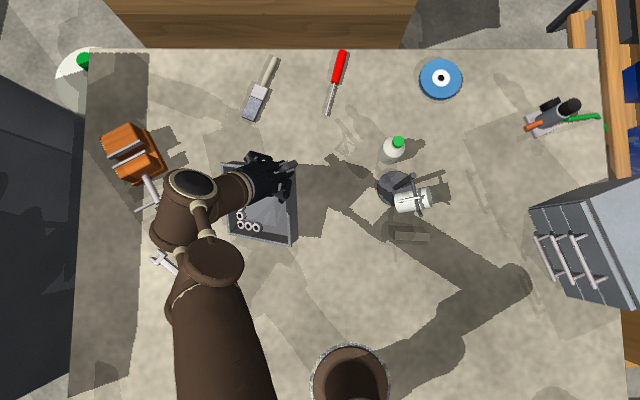

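```bash
python3 - <<'E'
from h import *
im=cv2.imread('pics/top10.png'); o=cv2.resize(im[150:260,215:310],None,fx=6,fy=6,interpolation=cv2.INTER_CUBIC)
# draw the allowed region & floor in tote frame
th=np.radians(36); piv=np.array([*(tc-.1343*td),0]); k=np.cross([0,0,1.],[*td,0]); 
Rt=R.from_rotvec(-k*th)
def W(x,y,z): 
    l=np.array([*((x+.095)*tx+(y+.095)*ty),z]); return piv+Rt.apply(l)
print('ear h',W(.105,.105,.062))
pts=[W(-.091,-.091,.004),W(.005,-.091,.004),W(.005,.005,.004),W(-.091,.005,.004)]
pp=np.int32((proj('top',pts)+.5-[215,150])*6-.5); cv2.polylines(o,[pp],True,(0,0,255),1)
cv2.imwrite('pics/t10.png',o)
E
```

```text
ear h [0.54688582 0.15633499 0.21717634]
```

View pics/t10.png

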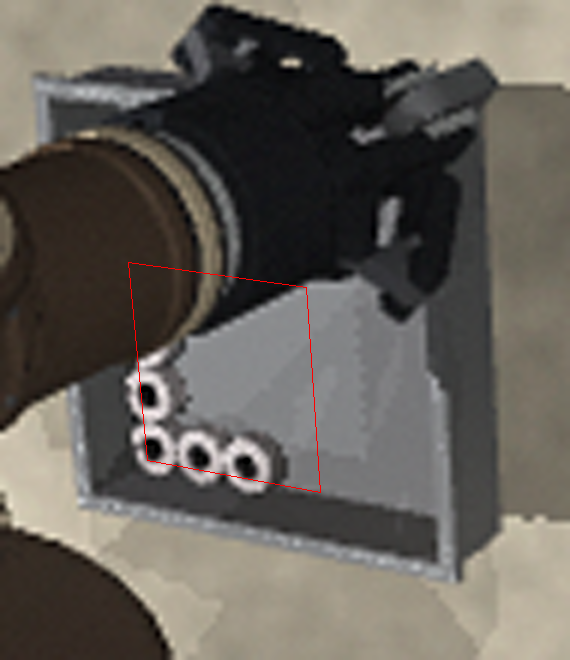

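```bash
python3 - <<'E'
from h import *
a=optics.read_camera('top'); s0=optics.read_camera('scene'); ctrl.wait(1.0); b=snap('top','top11.png'); s1=snap('scene','s11.png')
print('diff px top/scene',(np.abs(a.astype(int)-b)[150:260,215:310].max(2)>25).sum(),(np.abs(s0.astype(int)-s1)[150:260,190:270].max(2)>25).sum())
print(ctrl.current_gripper_width(),ctrl.current_contact_force(),np.abs(ctrl.current_qvel()).max(),ctrl.current_time())
ctrl.close_job()
E
```

```text
diff px top/scene 42 1
0.013130192209213782 [ 1.32574463 -1.68201634 -1.23266676] 0.0064067014076185915 25.475
the job is handed in; nothing more can be done
```

The cup hangs by its handle on the hook, and I handed in the job at about 25.5 s with the tote still held tilted.

**Cup:** I threaded the handle along the bar, lowered it until it touched (about 3.6 N) and let go. The pictures after that show it hanging free, and it had not moved in the last two scene pictures.

**Tote:** I gripped the ear and tipped the tote about its far corner to a commanded tilt of about 36 degrees. By calculation the ear is about 217 mm up. The pads are closed on it at 13 mm. The wrist carried the tote's whole weight early on and less of it by the end, so the far corner is probably resting on the bench.

**Spacers:** In the top view, four spacers are plainly in the corner opposite the ear, against the walls. The fifth is partly hidden by the wrist but looks next in line along the wall, well inside the allowed region. I saw none spilled.

**Other things:** The bottle, stone and wrench look unmoved in the pictures; I did not measure them.

**Checks that disagreed or fell short:**
- **Stillness of the spacers:** The last two top-camera pictures, 1 s apart, differed in 42 pixels of the tote area. I put this down to image noise and did not look into it. It is not a clean confirmation that the spacers were at rest.
- **Camera agreement:** The scene camera read about 3–5 mm lower in height than the other cameras. I put this down to its calibration.
- **Hook tip:** It measured about 6 mm nearer the post than the dimensions given, which is within the tolerance for hanging the cup.

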